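# Reload the fitting rack with the cleaned rollers in reverse order

### The job

The four cleaned feed rollers of the bag taper stand in the wash dishes in a row, from left to right as the robot sees it, in the order in which they came off the machine. Stand them all in the cups of the metal fitting rack in reverse order, counted from its yellow plate: the rightmost roller of the wash row goes into the cup next to the yellow plate, the next ones follow in turn, and the leftmost goes into the cup farthest from it. Keep every roller upright, leave each standing free in its own cup, and mind the tape reel that hangs over the table beyond the wash row.

Things in the scene. Friction and masses are not known exactly. Their poses are not given: they have to be found in the camera images.
- roller_red: loose feed roller standing on end: a cylinder 62 mm tall with a red rubber tyre 40 mm in diameter (from 6 to 56 mm above its foot) and white hubs 32 mm in diameter at both ends; 80 to 170 g. Origin: centre of its underside; z axis up along the roller. At the start it stands in the dish of its own colour, within 6 mm of the dish's centre.
- roller_blue: loose feed roller standing on end: a cylinder 62 mm tall with a blue rubber tyre 40 mm in diameter (from 6 to 56 mm above its foot) and white hubs 32 mm in diameter at both ends; 80 to 170 g. Origin: centre of its underside; z axis up along the roller. At the start it stands in the dish of its own colour, within 6 mm of the dish's centre.
- roller_green: loose feed roller standing on end: a cylinder 62 mm tall with a green rubber tyre 40 mm in diameter (from 6 to 56 mm above its foot) and white hubs 32 mm in diameter at both ends; 80 to 170 g. Origin: centre of its underside; z axis up along the roller. At the start it stands in the dish of its own colour, within 6 mm of the dish's centre.
- roller_black: loose feed roller standing on end: a cylinder 62 mm tall with a black rubber tyre 40 mm in diameter (from 6 to 56 mm above its foot) and white hubs 32 mm in diameter at both ends; 80 to 170 g. Origin: centre of its underside; z axis up along the roller. At the start it stands in the dish of its own colour, within 6 mm of the dish's centre.
- dish_red: fixed shallow red wash dish, 66 mm wide, 9 mm tall, inside 58 mm wide, floor 3 mm thick. The 4 dishes stand 72 mm apart in a straight row, colours in any order, on a white board 90 x 294 x 6 mm. Origin: centre of its underside, 6 mm above the table; its y axis runs along the row to the robot's left (within 0.12 rad of world y). The bag taper fills the table left of y = 0.27 m.
- dish_blue: fixed shallow blue wash dish, 66 mm wide, 9 mm tall, inside 58 mm wide, floor 3 mm thick. The 4 dishes stand 72 mm apart in a straight row, colours in any order, on a white board 90 x 294 x 6 mm. Origin: centre of its underside, 6 mm above the table; its y axis runs along the row to the robot's left (within 0.12 rad of world y). The bag taper fills the table left of y = 0.27 m.
- dish_green: fixed shallow green wash dish, 66 mm wide, 9 mm tall, inside 58 mm wide, floor 3 mm thick. The 4 dishes stand 72 mm apart in a straight row, colours in any order, on a white board 90 x 294 x 6 mm. Origin: centre of its underside, 6 mm above the table; its y axis runs along the row to the robot's left (within 0.12 rad of world y). The bag taper fills the table left of y = 0.27 m.
- dish_black: fixed shallow black wash dish, 66 mm wide, 9 mm tall, inside 58 mm wide, floor 3 mm thick. The 4 dishes stand 72 mm apart in a straight row, colours in any order, on a white board 90 x 294 x 6 mm. Origin: centre of its underside, 6 mm above the table; its y axis runs along the row to the robot's left (within 0.12 rad of world y). The bag taper fills the table left of y = 0.27 m.
- fitting_rack: fixed bright metal board 322 x 80 x 6 mm with 4 round cups. Origin: centre of its underside; x axis along the row, away from the robot (within 0.12 rad of world x), z up. Cup centres at y = 0, x = -108, -36, 36, 108 mm. Each cup is a dark rim, inside 58 mm wide, outside 64 mm, 7 mm tall above the board, whose top is the cup's floor: a roller's foot stands there 6 mm above the origin.
- flag: fixed yellow plate at the near or the far end of the fitting rack: 64 mm across the row, 5 mm thick (foot 13 mm), 26 mm tall. Origin: centre of its underside, at y = 0, x = +154 or -154 mm in the rack's frame. The other end's plate is grey. Beware of the tape reel over the table: an upright disc 176 mm wide across y, lowest point 0.47 m up at x = 0.53, y = 0.02 m; pass before it (x under 0.45).

How it is judged:
By the outcome, as a careful person would: the job done as asked, in the order asked, and still so for the second after the job is handed in, with the robot touching nothing.
It also fails if it takes over 115 s, if anything falls off the work surface, if the arm or the gripper's body presses on something with over 40 N, if the wrist force passes 120 N, or if a joint passes its speed limit or range.

### The arm

A 6-joint arm with a two-finger parallel gripper is mounted at the origin on a cart in front of the work surface, level with it; the furniture and walls round the work are solid. World frame = base frame: x ahead of the robot, y to its left, z up, the work surface at z = 0. Lengths are in m, angles in rad, forces in N, time in s.
With the tool pointing down it reaches from about 0.35 to 0.95 m from the base axis. Payload 17.4 kg.
Tool frame: the origin (TCP) lies on the centre line of the jaws, within the pads' length; the fingertips stand 25 mm ahead of it and the grasp point (between the pads) lies 6 mm ahead of it (robot.tcp_to_tips is the z of the fingertips in the tool frame, in m); z points along the fingers, x is the direction in which the jaws open and shut, and the axes are right-handed (so a half turn about z gives the same grasp; the last joint's range is limited). The gripper opens to 93 mm and grips with 3 to 60 N. Pads are 15 mm wide; open, the fingers measure 128 mm over their backs; the gripper's body (75 mm by 188 mm) begins 65 mm behind the grasp point.
Start: joints at [1.085, 0.116, 1.442, -0, 1.584, -0.038], TCP at [0.292, 0.608, 0.244] pointing down, gripper open.
Joint ranges: [-2.83, 2.83], [-0.83, 2.19], [0.07, 2.5], [-1.14, 4.28], [0.01, 3], [-2.97, 2.97]. Speed limits (rad/s): [1.89, 1.89, 2.22, 3.14, 3.14, 3.14].

### API

Orientations are given as [roll, pitch, yaw] about the fixed x, y, z axes, in that order (R = Rz(yaw) Ry(pitch) Rx(roll)).
In Python, from station import robot gives the robot as it stands.
- The arm moves only by the tool apply_moves, never from a script. Its argument "deltas" is a list of rows, each a list of 7 numbers: the closure, from -1 (fully open) to 1 (shut), then the shift along the tool's x, y, z in cm, then the turn, a rotation vector about the tool's x, y, z in degrees. In form: [[jaw, dx, dy, dz, rx, ry, rz], ...]. A call has exactly 8 rows; each row is the pose to reach, as a shift and turn from the pose measured when the call began, along the tool's axes at that moment; what a row does not reach only later rows make up. A row lasts 1/10 s, in which the tool goes at most 50 mm and 8.59 degrees, less where a joint would pass 70% of its speed; a pose out of reach is approached as far as the arm can. A call with a gripper value outside its range is refused whole. The fingers move at their own pace and stop on an object; "force" is the grip in N (left out, the last holds). Time passes only in rows, so rows that repeat a pose let the fingers close, or fill a call up. It gives the time, the measured TCP pose, the force and the opening at its end, in the units of the state.
- robot.get_obs(): the state, without advancing time (a new reading comes with each control period).
- robot.get_image(name): name is "side" or "top" or "wrist"; returns the picture (384x512x3 uint8, red, green, blue); there is no depth.
- robot.camera_info(name): a dict with "mtx" (3x3 intrinsics, pixels), "R" (3x3) and "t" (3): a world point X has camera coordinates R X + t; the wrist camera has in their place "tool_from_camera" (4x4, takes a point from camera to tool coordinates, whose origin is the TCP and whose axes are the tool frame's). Camera axes: x right, y down, z forward; pixel columns grow to the right and rows downward; lengths in m; the calibration is good to about 2 mm. A picture is of the moment at which its call begins: read the wrist's pose just before it. camera_info takes no time and is no camera call.
- robot.finish_job(): hands the job in, once; it reports no verdict.
The state is a dict: "time": time; "qpos": joint angles; "joint_velocities": joint speeds; "joint_torque": joint torques, N m; "position": TCP position; "ee_rot": TCP orientation; "wrist_force": force on the tool from outside, world axes, zero at the start; "moment": the same for the moment, N m; "grip_width": finger opening in m.
Only numpy, scipy, OpenCV 4.12 (cv2) and the standard library are available. Lean on these libraries where they do the work, as an engineer would, in place of code of your own. Each camera call takes 0.05 s, during which the arm holds its last target. There are 200 camera calls.

## Working session

There is one attempt and no reset: what is moved stays moved. The work goes in short steps, Python scripts to look and compute and a tool call to move; the robot and the scene stay as the last step left them, time stands still between calls to the robot, and variables do not carry over. Pictures are saved under pics/ and viewed, about 12 in all and at most 16, crops included, and the job is handed in when it is done.

Besides the shell and the picture viewer there is one more tool, called after ">>>" in YAML: its name, and indented under it one key for each argument. apply_moves: Moves the arm, as the interface text tells. Its arguments: {"type":"object","properties":{"deltas":{"type":"array"},"force":{"type":"number"}},"required":["deltas"]}

```bash
mkdir -p pics
python3 - <<'E'
from station import robot
import cv2,numpy as np
print(robot.get_obs())
for n in ["top","side"]:
    im=robot.get_image(n); cv2.imwrite(f"pics/{n}0.png",im[:,:,::-1]); i=robot.camera_info(n); print(n,i['mtx'].tolist(),(-i['R'].T@i['t']),i['R'].round(3).tolist())
print(robot.camera_info("wrist"))
E
```

```text
{'time': 0.0, 'qpos': array([ 1.08517173e+00,  1.16504548e-01,  1.44226817e+00, -7.49806405e-06,
        1.58398445e+00, -3.78133536e-02]), 'joint_velocities': array([ 0.00044163, -0.00023597,  0.00048842, -0.00051734,  0.00043613,
        0.00086696]), 'joint_torque': array([-1.56799174e-04, -7.21260524e+01, -6.22609878e+01,  7.80503964e-02,
        2.38050293e-02, -1.20576242e-04]), 'position': array([0.2922088 , 0.60828279, 0.24289084]), 'ee_rot': array([-3.14155612e+00,  1.16396422e-03,  1.12298501e+00]), 'wrist_force': array([ 0.45617451, -0.19208508,  0.15653526]), 'moment': array([-0.040045  ,  0.01156972, -0.01239701]), 'grip_width': 0.09302758584948098}
top [[467.5511281277705, 0.0, 250.487639303871], [0.0, 467.5511281277705, 188.1025827490746], [0.0, 0.0, 1.0]] [ 0.36959956 -0.01638208  1.21269211] [[-0.015, -0.999, 0.028], [-0.992, 0.012, -0.128], [0.128, -0.03, -0.991]]
side [[485.9660774608543, 0.0, 260.4647449108581], [0.0, 485.9660774608543, 186.01648289524366], [0.0, 0.0, 1.0]] [-0.33549452 -0.62396345  0.77847288] [[0.588, -0.809, -0.003], [-0.473, -0.341, -0.812], [0.656, 0.479, -0.583]]
{'mtx': array([[305.02848128,   0.        , 255.78218555],
       [  0.        , 305.02848128, 193.80274842],
       [  0.        ,   0.        ,   1.        ]]), 'tool_from_camera': array([[ 9.99999674e-01,  7.96088171e-04,  1.32369213e-04,
        -1.09081035e-03],
       [-8.03885658e-04,  9.68190160e-01,  2.50214242e-01,
        -6.97511247e-02],
       [ 7.10340287e-05, -2.50214267e-01,  9.68190485e-01,
        -1.41621715e-01],
       [ 0.00000000e+00,  0.00000000e+00,  0.00000000e+00,
         1.00000000e+00]])}
```

View pics/top0.png

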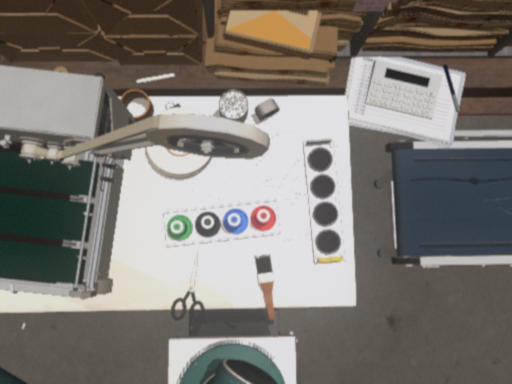

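View pics/side0.png

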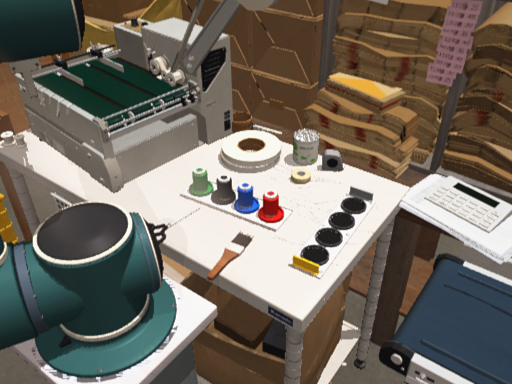

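The top view shows the row left to right as green (179,227), black (207,224), blue (236,221), red (263,217). The cups are at (320,159), (323,186), (325,213) and (328,242), and the yellow plate is at the near end (330,259). So red goes in the nearest cup, then blue and black, with green farthest. Next I'll measure precisely.

```bash
cat > h.py <<'E'
from station import robot
import cv2,numpy as np
from scipy.spatial.transform import Rotation as Ro
def ray(name,uv,z,o=None):
    "world point on plane z seen at pixel uv"
    i=robot.camera_info(name)
    d=np.linalg.inv(i['mtx'])@[uv[0],uv[1],1]
    if name=="wrist":
        R=Ro.from_euler('xyz',o['ee_rot']).as_matrix(); T=i['tool_from_camera']
        c=R@T[:3,3]+o['position']; d=R@T[:3,:3]@d
    else:
        c=-i['R'].T@i['t']; d=i['R'].T@d
    return c+d*(z-c[2])/d[2]
def proj(name,X,o=None):
    i=robot.camera_info(name); X=np.asarray(X,float)
    if name=="wrist":
        R=Ro.from_euler('xyz',o['ee_rot']).as_matrix(); T=i['tool_from_camera']
        p=T[:3,:3].T@(R.T@(X-o['position'])-T[:3,3])
    else: p=i['R']@X+i['t']
    p=i['mtx']@p; return p[:2]/p[2]
def delta(x,y,z,yaw,o=None):
    "shift (cm) and turn (deg) in tool axes to reach pose, tool down"
    o=o or robot.get_obs()
    R=Ro.from_euler('xyz',o['ee_rot'])
    d=R.inv().apply(np.array([x,y,z])-o['position'])*100
    r=(R.inv()*Ro.from_euler('xyz',[np.pi,0,yaw])).as_rotvec(degrees=True)
    return d.round(2),r.round(2)
E
python3 - <<'E'
from h import *
im=cv2.imread('pics/top0.png')
for n,uv in dict(g=(179,227),k=(207,224),b=(236,221),r=(263,217)).items(): print(n,ray('top',uv,.071).round(4))
hsv=cv2.cvtColor(im,cv2.COLOR_BGR2HSV)
g=im.max(2)
m=np.uint8(g<70)
m[:, :290]=0; m[:, 350:]=0; m[:140]=0;m[255:]=0
n,l,s,c=cv2.connectedComponentsWithStats(m)
for k in range(1,n):
    if s[k,4]>150: print(s[k],c[k].round(1),ray('top',c[k],.008).round(4))
y=cv2.inRange(hsv,(20,120,100),(35,255,255)); y[:, :300]=0;y[:, 350:]=0;y[:240]=0
print('flag',[v.mean() for v in np.nonzero(y)[::-1]],ray('top',[v.mean() for v in np.nonzero(y)[::-1]],.02))
c=im[140:280,150:350]; cv2.imwrite('pics/c1.png',cv2.resize(c,None,fx=4,fy=4,interpolation=cv2.INTER_CUBIC))
E
```

```text
g [0.4239 0.1245 0.071 ]
k [0.4303 0.0567 0.071 ]
b [ 0.4366 -0.0139  0.071 ]
r [ 0.4455 -0.08    0.071 ]
flag [np.float64(329.53846153846155), np.float64(259.4769230769231)] [ 0.33888321 -0.24964627  0.02      ]
```

View pics/c1.png

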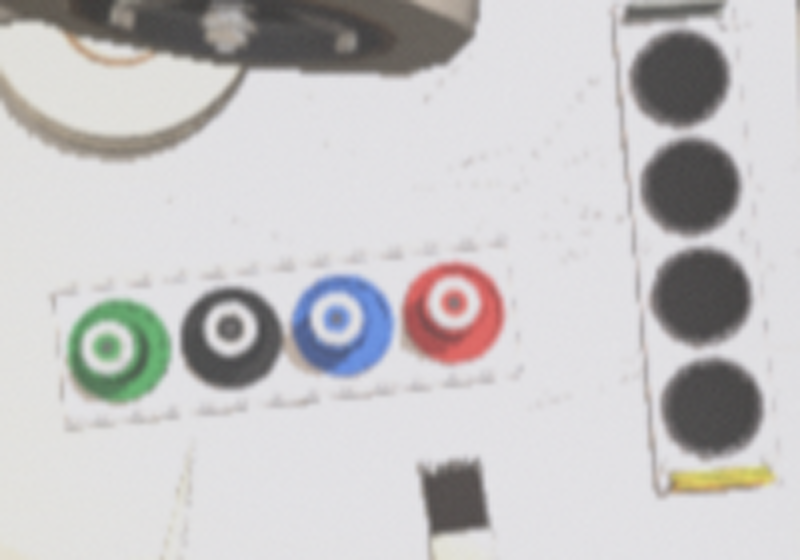

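The crop shows all four hub tops clearly, at crop pixels (108,347), (231,328), (337,319) and (454,303). The four cups are well outlined, and yellow is at the bottom (near) end. I'll fit both rows.

Run:
```python
from h import *
im=cv2.imread('pics/top0.png')
m=np.uint8(im.max(2)<140); m[:, :308]=0; m[:, 346:]=0; m[:145]=0;m[256:]=0
n,l,s,c=cv2.connectedComponentsWithStats(m)
C=[]
for k in range(1,n):
    if s[k,4]>150: C.append(ray('top',c[k],.011)); print(s[k],C[-1].round(4))
C=np.array(C);print('gaps',np.linalg.norm(np.diff(C,axis=0),axis=1)); d=C[0]-C[-1]; print('yaw',np.arctan2(d[1],d[0]),C.mean(0))
for n,(u,v) in dict(g=(108,347),k=(231,328),b=(337,319),r=(454,303)).items(): print(n,ray('top',(u/4+150-.375,v/4+140-.375),.071).round(4))
print(delta(.36,.25,.27,1.57))
```

```text
[308 148  24  23 433] [ 0.5996 -0.2347  0.011 ]
[311 175  24  23 434] [ 0.5278 -0.2394  0.011 ]
[313 202  25  24 452] [ 0.4563 -0.2438  0.011 ]
[316 230  24  24 456] [ 0.3844 -0.2481  0.011 ]
gaps [0.07196322 0.07163171 0.07200021]
yaw 0.06222084444977392 [ 0.49203573 -0.24151302  0.011     ]
g [0.4255 0.1303 0.071 ]
k [0.436  0.0558 0.071 ]
b [ 0.4406 -0.0087  0.071 ]
r [ 0.4494 -0.0803  0.071 ]
(array([-29.37,  21.63,  -2.67]), array([-2.000e-02,  6.000e-02, -2.561e+01]))
```

Cup gaps come out at 72 mm as they should, and roller spacing is consistent with the dish tolerance. I'm going over the row, staying at x < 0.45.

>>> apply_moves:
  deltas:
    - [-1,-2,1.5,-3,0,0,7]
    - [-1,-5.5,4,-5,0,0,14]
    - [-1,-9.5,7,-5.7,0,0,21]
    - [-1,-13.5,10,-5.7,0,0,28]
    - [-1,-17.5,13,-5.7,0,0,35]
    - [-1,-21.5,16,-5.7,0,0,42]
    - [-1,-25.5,19,-5.7,0,0,49]
    - [-1,-29.4,21.6,-5.7,0,0,56]
  force: 25

```text
time: 0.9
position: [0.3594, 0.2479, 0.3]
ee_rot: [3.141, 0.001, 0.141]
wrist_force: [0.5, -0.1, -0.4]
grip_width: 0.0929
```

Run:
```python
from h import *
o=robot.get_obs();print(o['time'],o['position'],o['ee_rot'],o['qpos'],o['wrist_force'])
print(delta(.4255,.1303,.16,-.35))
```

```text
0.9 [0.35944104 0.24787488 0.30001587] [3.14063385e+00 5.86839471e-04 1.40905976e-01] [ 5.45697850e-01 -4.24012298e-01  1.83110423e+00 -6.59119365e-04
  1.73541771e+00  4.04683875e-01] [ 0.47561792 -0.07327302 -0.35124626]
(array([ 4.9 , 12.56, 14.01]), array([6.000e-02, 2.000e-02, 2.813e+01]))
```

>>> apply_moves:
  deltas:
    - [-1,0.7,1.8,2,0,0,4]
    - [-1,1.4,3.6,4,0,0,8]
    - [-1,2.1,5.4,6,0,0,12]
    - [-1,2.8,7.2,8,0,0,16]
    - [-1,3.5,9.0,10,0,0,20]
    - [-1,4.2,10.8,12,0,0,24]
    - [-1,4.9,12.56,14,0,0,28]
    - [-1,4.9,12.56,14,0,0,28]

```text
time: 1.7
position: [0.4251, 0.1287, 0.1574]
ee_rot: [3.138, 0.003, -0.351]
wrist_force: [0.3, 1.1, 0.7]
grip_width: 0.0928
```

Run:
```python
from h import *
o=robot.get_obs();print(o['time'],o['position'],o['ee_rot'],o['wrist_force'])
im=robot.get_image('wrist')[:,:,::-1].copy()
for n,X in dict(g=(.4255,.1303,.071),k=(.436,.0558,.071),b=(.4406,-.0087,.071)).items():
    p=proj('wrist',X,o); print(n,p); cv2.drawMarker(im,tuple(int(v) for v in p),(255,0,255),0,12)
cv2.imwrite('pics/w1.png',im)
print(delta(.4255,.1303,.05,-.35))
```

```text
1.7 [0.42505868 0.12867828 0.15739805] [ 3.13794587  0.00315454 -0.35144804] [0.27571202 1.14197036 0.66129968]
g [256.91012176 202.65208271]
k [299.40972985 279.18668568]
b [327.0286805  339.21806596]
(array([ 0.03, -0.1 , 10.91]), array([0.14, 0.12, 0.08]))
```

View pics/w1.png

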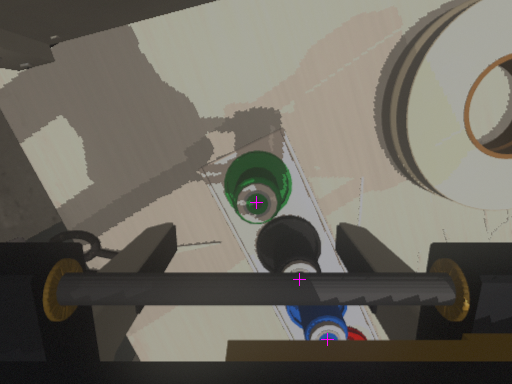

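The wrist view confirms the markers sit on the hubs: green (257,203), black (299,279), blue (327,339). I'll check the tape roll's clearance to the +x finger.

Run:
```python
from h import *
o=robot.get_obs()
for z in (0,.04): print([ray('wrist',p,z,o).round(3) for p in ((378,110),(410,190))],ray('top',(180,179.5),z).round(3))
```

```text
[array([0.558, 0.158, 0.   ]), array([0.569, 0.071, 0.   ])] [0.551 0.131 0.   ]
[array([0.543, 0.163, 0.04 ]), array([0.553, 0.087, 0.04 ])] [0.545 0.126 0.04 ]
```

Tape roll edge is at x ≥ 0.54 and the finger only reaches about 0.487, so it's clear. Descending, then gripping.

>>> apply_moves:
  deltas:
    - [-1,0,-0.1,2,0,0,0]
    - [-1,0,-0.1,4,0,0,0]
    - [-1,0,-0.1,6,0,0,0]
    - [-1,0,-0.1,8,0,0,0]
    - [-1,0,-0.1,9.5,0,0,0]
    - [-1,0,-0.1,10.5,0,0,0]
    - [-1,0,-0.1,10.9,0,0,0]
    - [-1,0,-0.1,10.9,0,0,0]

```text
time: 2.55
position: [0.4252, 0.1306, 0.0502]
ee_rot: [3.139, 0.002, -0.348]
wrist_force: [-0.2, -0.6, 0.5]
grip_width: 0.0928
```

>>> apply_moves:
  deltas:
    - [1,0,0,0,0,0,0]
    - [1,0,0,0,0,0,0]
    - [1,0,0,0,0,0,0]
    - [1,0,0,0,0,0,0]
    - [1,0,0,0,0,0,0]
    - [1,0,0,0,0,0,0]
    - [1,0,0,0,0,0,0]
    - [1,0,0,0,0,0,0]
  force: 25

```text
time: 3.35
position: [0.4253, 0.1306, 0.0503]
ee_rot: [3.139, 0.002, -0.348]
wrist_force: [-0.1, 0.1, -0.2]
grip_width: 0.0392
```

>>> apply_moves:
  deltas:
    - [1,0,0,-1,0,0,0]
    - [1,0,0,-2.5,0,0,0]
    - [1,0,0,-4.5,0,0,0]
    - [1,0,0,-6.5,0,0,0]
    - [1,0,0,-8.5,0,0,0]
    - [1,0,0,-10,0,0,0]
    - [1,0,0,-10,0,0,0]
    - [1,0,0,-10,0,0,0]

```text
time: 4.15
position: [0.4255, 0.1307, 0.1502]
ee_rot: [3.139, 0.002, -0.348]
wrist_force: [0.2, 0.0, -1.5]
grip_width: 0.0396
```

Run:
```python
from h import *
o=robot.get_obs();print(o['time'],o['position'],o['ee_rot'],o['wrist_force'],o['grip_width'])
print(delta(.42,-.17,.15,-1.2))
```

```text
4.15 [0.42551787 0.13068522 0.15017793] [ 3.13928190e+00  1.89875829e-03 -3.48213450e-01] [ 0.22519817  0.00524825 -1.54289119] 0.03957478096341432
(array([ 9.74, 28.45,  0.07]), array([ 0.17,  0.05, 48.8 ]))
```

>>> apply_moves:
  deltas:
    - [1,0.8,2.4,0,0,0,5]
    - [1,2.2,6.4,0,0,0,12]
    - [1,3.7,10.8,0,0,0,19]
    - [1,5.2,15.2,0,0,0,26]
    - [1,6.7,19.6,0,0,0,33]
    - [1,8.1,23.7,0,0,0,40]
    - [1,9.3,27.0,0,0,0,45.5]
    - [1,9.8,28.5,0,0,0,48.8]

```text
time: 4.95
position: [0.4196, -0.1731, 0.1494]
ee_rot: [3.137, 0.001, -1.206]
wrist_force: [0.3, 0.4, -1.3]
grip_width: 0.0392
```

Run:
```python
from h import *
o=robot.get_obs();print(o['time'],o['position'],o['ee_rot'],o['wrist_force'],o['grip_width'])
print(delta(.600,-.2347,.12,-1.2))
```

```text
4.95 [ 0.4195661  -0.17306203  0.14935872] [ 3.13719231e+00  5.46308937e-04 -1.20624025e+00] [ 0.33840491  0.39453191 -1.2748783 ] 0.03923767451106961
(array([ 12.19, -14.67,   2.86]), array([ 0.25,  0.03, -0.36]))
```

>>> apply_moves:
  deltas:
    - [1,1.2,-1.4,0,0,0,0]
    - [1,3.4,-4.1,0,0,0,0]
    - [1,5.8,-7.0,0.5,0,0,0]
    - [1,8.2,-9.9,1,0,0,0]
    - [1,10.4,-12.5,2,0,0,0]
    - [1,11.8,-14.2,2.8,0.2,0,0]
    - [1,12.2,-14.7,2.8,0.2,0,0]
    - [1,12.2,-14.7,2.8,0.2,0,0]

```text
time: 5.75
position: [0.6, -0.2345, 0.1193]
ee_rot: [3.139, 0.002, -1.206]
wrist_force: [-0.7, -0.1, -1.2]
grip_width: 0.0396
```

Run:
```python
from h import *
o=robot.get_obs();print(o['time'],o['position'],o['ee_rot'],o['wrist_force'],o['grip_width'])
print(delta(.600,-.2347,.047,-1.2))
im=robot.get_image('wrist')[:,:,::-1].copy()
for X in ((.6,-.2347,.013),(.528,-.239,.013)):
    p=proj('wrist',X,o); print(p); cv2.drawMarker(im,tuple(int(v) for v in p),(255,0,255),0,12)
cv2.imwrite('pics/w2.png',im)
```

```text
5.75 [ 0.59995099 -0.2345183   0.11929093] [ 3.13887473e+00  2.17261703e-03 -1.20620463e+00] [-0.67346518 -0.09169973 -1.18193056] 0.039568656492797755
(array([ 0.03, -0.02,  7.23]), array([ 0.16,  0.12, -0.36]))
[255.90560607 197.76509866]
[231.7555441  271.50857371]
```

View pics/w2.png

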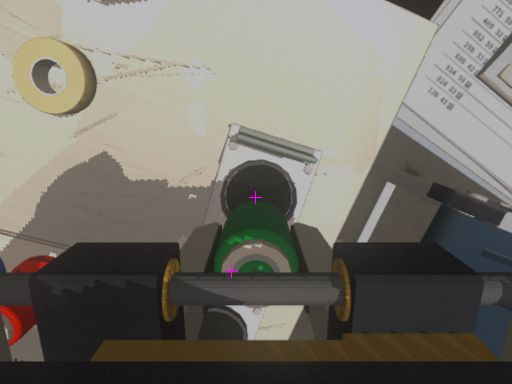

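The wrist view shows the green roller held over the far cup (centre about (259,195), marker (256,198)). It is aligned to within a few mm. Descending, then releasing.

>>> apply_moves:
  deltas:
    - [1,0,0,1.5,0,0,0]
    - [1,0,0,3.0,0,0,0]
    - [1,0,0,4.5,0,0,0]
    - [1,0,0,5.7,0,0,0]
    - [1,0,0,6.5,0,0,0]
    - [1,0,0,6.9,0.1,0.1,0]
    - [1,0,0,7.1,0.1,0.1,0]
    - [1,0,0,7.1,0.1,0.1,0]

```text
time: 6.6
position: [0.5996, -0.2344, 0.0492]
ee_rot: [3.141, -0.0, -1.206]
wrist_force: [-0.8, 0.8, -1.4]
grip_width: 0.0397
```

>>> apply_moves:
  deltas:
    - [-0.2,0,0,0.1,0,0,0]
    - [-0.3,0,0,0.1,0,0,0]
    - [-0.6,0,0,0.1,0,0,0]
    - [-1,0,0,0,0,0,0]
    - [-1,0,0,0,0,0,0]
    - [-1,0,0,-1,0,0,0]
    - [-1,0,0,-3,0,0,0]
    - [-1,0,0,-6,0,0,0]

```text
time: 7.4
position: [0.5989, -0.2341, 0.1091]
ee_rot: [3.14, 0.001, -1.206]
wrist_force: [0.4, -0.4, -0.0]
grip_width: 0.0922
```

Run:
```python
from h import *
o=robot.get_obs();print(o['time'],o['position'],o['ee_rot'],o['wrist_force'],o['grip_width'])
print(delta(.600,-.2347,.15,-1.2))
im=robot.get_image('wrist')[:,:,::-1].copy()
p=proj('wrist',(.6,-.2347,.068),o); print(p); cv2.drawMarker(im,tuple(int(v) for v in p),(255,0,255),0,12)
cv2.imwrite('pics/w3.png',im)
```

```text
7.4 [ 0.5989449  -0.23409495  0.10911754] [ 3.13985479e+00  1.17281534e-03 -1.20614965e+00] [ 0.3826861  -0.44997084 -0.03998169] 0.09224530031732958
(array([ 0.09, -0.07, -4.09]), array([ 0.1 ,  0.07, -0.35]))
[256.86451799 223.84773548]
```

View pics/w3.png

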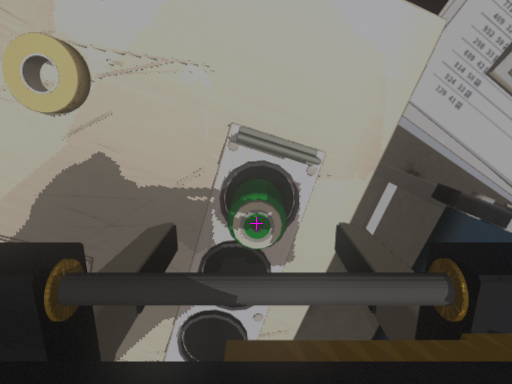

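Green stands upright in the far cup, hub at (257,224) as predicted. Going back for black.

>>> apply_moves:
  deltas:
    - [-1,-0.5,0.7,-2,0,0,0]
    - [-1,-2.5,3,-4,0,0,0]
    - [-1,-4.9,5.9,-5,0,0,0]
    - [-1,-7.3,8.8,-5,0,0,-5]
    - [-1,-9.7,11.7,-5,0,0,-10]
    - [-1,-12,14.5,-5,0,0,-15]
    - [-1,-13.4,12.9,-5,0,0,-20]
    - [-1,-15,10,-5,0,0,-25]

```text
time: 8.25
position: [0.4529, -0.1304, 0.1665]
ee_rot: [-3.139, -0.008, -0.769]
wrist_force: [-0.2, -0.6, -0.6]
grip_width: 0.093
```

Run:
```python
from h import *
o=robot.get_obs();print(o['time'],o['position'],o['ee_rot'],o['wrist_force'],o['grip_width'])
print(delta(.436,.0558,.12,-.35))
```

```text
8.25 [ 0.45293312 -0.13038747  0.16653131] [-3.13908155 -0.00793363 -0.76851541] [-0.16174451 -0.61023735 -0.55123214] 0.09297678632900808
(array([-14.2 , -12.2 ,   4.57]), array([ -0.05,  -0.48, -23.98]))
```

>>> apply_moves:
  deltas:
    - [-1,-2.6,-1.6,0.3,0,0,-4]
    - [-1,-5,-3.6,0.8,0,0,-8]
    - [-1,-7.6,-6,1.6,0,-0.2,-12]
    - [-1,-10.2,-8.4,2.6,0,-0.4,-16]
    - [-1,-12.6,-10.6,3.6,0,-0.4,-20]
    - [-1,-14,-12,4.5,0,-0.4,-24]
    - [-1,-14.2,-12.2,4.6,0,-0.4,-24]
    - [-1,-14.2,-12.2,4.6,0,-0.4,-24]

```text
time: 9.05
position: [0.436, 0.056, 0.1202]
ee_rot: [-3.141, -0.002, -0.35]
wrist_force: [0.5, -1.0, 0.5]
grip_width: 0.0926
```

Run:
```python
from h import *
o=robot.get_obs();print(o['time'],o['position'],o['ee_rot'],o['wrist_force'],o['grip_width'])
print(delta(.436,.0558,.05,-.35))
```

```text
9.05 [0.43603846 0.05599629 0.1202285 ] [-3.14106594e+00 -1.91155262e-03 -3.50028151e-01] [ 0.52013575 -1.01555549  0.52023655] 0.09258560136258247
(array([-0.01,  0.02,  7.02]), array([-0.03, -0.11, -0.  ]))
```

>>> apply_moves:
  deltas:
    - [-1,0,0,2,0,0,0]
    - [-1,0,0,4,0,0,0]
    - [-1,0,0,5.5,0,0,0]
    - [-1,0,0,6.5,0,0,0]
    - [-1,0,0,7,0,0,0]
    - [-1,0,0,7,0,0,0]
    - [1,0,0,7,0,0,0]
    - [1,0,0,7,0,0,0]

```text
time: 9.85
position: [0.4366, 0.056, 0.0509]
ee_rot: [-3.141, -0.003, -0.35]
wrist_force: [-0.1, -1.1, -0.6]
grip_width: 0.0815
```

>>> apply_moves:
  deltas:
    - [1,0,0,0,0,0,0]
    - [1,0,0,0,0,0,0]
    - [1,0,0,0,0,0,0]
    - [1,0,0,0,0,0,0]
    - [1,0,0,0,0,0,0]
    - [1,0,0,0,0,0,0]
    - [1,0,0,0,0,0,0]
    - [1,0,0,0,0,0,0]

```text
time: 10.65
position: [0.4366, 0.056, 0.051]
ee_rot: [-3.141, -0.003, -0.35]
wrist_force: [-0.6, -0.8, 0.1]
grip_width: 0.0392
```

>>> apply_moves:
  deltas:
    - [1,0,0,-1,0,0,0]
    - [1,0,0,-2.5,0,0,0]
    - [1,0,0,-4.5,0,0,0]
    - [1,0,0,-6.5,0,0,0]
    - [1,0,0,-8.5,0,0,0]
    - [1,0,0,-10,0,0,0]
    - [1,0,0,-10,0,0,0]
    - [1,0,0,-10,0,0,0]

```text
time: 11.45
position: [0.4362, 0.056, 0.1508]
ee_rot: [-3.141, -0.003, -0.35]
wrist_force: [0.4, 0.2, -2.0]
grip_width: 0.0395
```

Run:
```python
from h import *
o=robot.get_obs();print(o['time'],o['position'],o['ee_rot'],o['wrist_force'],o['grip_width'])
print(delta(.43,-.18,.15,-1.2))
```

```text
11.45 [0.43621236 0.05600079 0.1508378 ] [-3.14056844e+00 -3.01770691e-03 -3.50089922e-01] [ 0.40031418  0.17324717 -2.01191272] 0.03951373282610337
(array([ 7.51, 22.38,  0.08]), array([-0.13, -0.14, 48.7 ]))
```

>>> apply_moves:
  deltas:
    - [1,0.7,2,0,0,0,5]
    - [1,1.8,5.2,0,0,0,12]
    - [1,3,8.8,0,0,0,19]
    - [1,4.2,12.4,0,0,0,26]
    - [1,5.4,16,0,0,0,33]
    - [1,6.5,19.4,0,0,0,40]
    - [1,7.3,21.8,0,0,0,45.5]
    - [1,7.5,22.4,0,0,0,48.7]

```text
time: 12.25
position: [0.4291, -0.1822, 0.1494]
ee_rot: [-3.14, 0.0, -1.206]
wrist_force: [-0.2, 0.1, -1.6]
grip_width: 0.0395
```

Run:
```python
from h import *
o=robot.get_obs();print(o['time'],o['position'],o['ee_rot'],o['wrist_force'],o['grip_width'])
print(delta(.528,-.239,.12,-1.2))
```

```text
12.25 [ 0.4290653  -0.18216302  0.14941604] [-3.14032410e+00  2.96490184e-05 -1.20634300e+00] [-0.22419163  0.1143911  -1.63388566] 0.03947785569627669
(array([ 8.84, -7.21,  2.95]), array([-0.07,  0.  , -0.36]))
```

>>> apply_moves:
  deltas:
    - [1,1,-0.8,0,0,0,0]
    - [1,2.8,-2.3,0,0,0,0]
    - [1,4.8,-3.9,0.5,0,0,0]
    - [1,6.6,-5.4,1.2,0,0,0]
    - [1,8,-6.6,2.2,0,0,0]
    - [1,8.8,-7.2,2.9,0,0,0]
    - [1,8.8,-7.2,2.9,0,0,0]
    - [1,8.8,-7.2,2.9,0,0,0]

```text
time: 13.05
position: [0.5271, -0.2384, 0.1201]
ee_rot: [-3.141, 0.001, -1.206]
wrist_force: [-0.4, 0.4, -2.0]
grip_width: 0.0397
```

Run:
```python
from h import *
o=robot.get_obs();print(o['time'],o['position'],o['ee_rot'],o['wrist_force'],o['grip_width'])
print(delta(.528,-.239,.0485,-1.2))
```

```text
13.05 [ 0.52714626 -0.23836503  0.12005883] [-3.14116722e+00  9.44158084e-04 -1.20623267e+00] [-0.44860819  0.43018163 -2.01202557] 0.03974040705490185
(array([ 0.1 , -0.05,  7.16]), array([-0.02,  0.05, -0.36]))
```

>>> apply_moves:
  deltas:
    - [1,0.1,0,1.5,0,0,0]
    - [1,0.1,0,3.0,0,0,0]
    - [1,0.1,0,4.5,0,0,0]
    - [1,0.1,0,5.7,0,0,0]
    - [1,0.1,0,6.5,0,0,0]
    - [1,0.1,0,6.9,0,0,0]
    - [1,0.1,0,7.2,0,0,0]
    - [1,0.1,0,7.2,0,0,0]

```text
time: 13.85
position: [0.5277, -0.2393, 0.0483]
ee_rot: [-3.141, 0.001, -1.206]
wrist_force: [0.2, 0.4, -1.3]
grip_width: 0.0393
```

>>> apply_moves:
  deltas:
    - [-0.2,0,0,0,0,0,0]
    - [-0.3,0,0,0,0,0,0]
    - [-0.6,0,0,0,0,0,0]
    - [-1,0,0,0,0,0,0]
    - [-1,0,0,0,0,0,0]
    - [-1,0,0,-1,0,0,0]
    - [-1,0,0,-4,0,0,0]
    - [-1,0,0,-8,0,0,0]

```text
time: 14.65
position: [0.5269, -0.239, 0.1284]
ee_rot: [3.14, 0.003, -1.206]
wrist_force: [0.3, -0.4, -0.8]
grip_width: 0.0923
```

Run:
```python
from h import *
o=robot.get_obs();print(o['time'],o['position'],o['ee_rot'],o['wrist_force'],o['grip_width'])
im=robot.get_image('wrist')[:,:,::-1].copy()
for X in ((.528,-.239,.068),(.6,-.2347,.068)):
    p=proj('wrist',X,o); cv2.drawMarker(im,tuple(int(v) for v in p),(255,0,255),0,12)
cv2.imwrite('pics/w4.png',im)
print(delta(.43,-.15,.16,-.9),delta(.4406,-.0087,.12,-.35))
```

```text
14.65 [ 0.52693185 -0.23901199  0.12839703] [ 3.14048035e+00  2.69939615e-03 -1.20630759e+00] [ 0.32782921 -0.44580794 -0.84626622] 0.09229035850763172
(array([-11.95,   6.05,  -2.39]), array([ -0.26,  -0.29, -17.55])) (array([-24.79,   0.04,   1.59]), array([ -0.18,  -0.36, -49.06]))
```

View pics/w4.png

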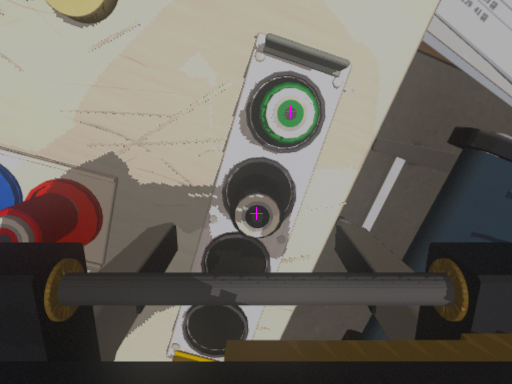

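Black (257,214) and green (291,113) both stand upright in their cups, with hubs on the predicted marks. Next is blue.

>>> apply_moves:
  deltas:
    - [-1,-2,1,-2,0,0,-3]
    - [-1,-5.5,2.8,-2.4,0,0,-9]
    - [-1,-9,4.6,-2.4,0,0,-16]
    - [-1,-12,6,-2.4,0,0,-23]
    - [-1,-15.5,4.4,-2.4,0,0,-30]
    - [-1,-19,2.7,-1.5,0,0,-37]
    - [-1,-22.5,1,0,0,0,-44]
    - [-1,-24.8,0,0.6,0,0,-49]

```text
time: 15.5
position: [0.4405, -0.0064, 0.1296]
ee_rot: [-3.141, -0.007, -0.345]
wrist_force: [0.6, -1.0, -0.4]
grip_width: 0.0929
```

Run:
```python
from h import *
o=robot.get_obs();print(o['time'],o['position'],o['ee_rot'],o['wrist_force'],o['grip_width'])
print(delta(.4406,-.0087,.05,-.35))
```

```text
15.5 [ 0.44052226 -0.00641853  0.1295915 ] [-3.14105038 -0.00698025 -0.34523481] [ 0.59481981 -1.01535102 -0.36751296] 0.09286744165630947
(array([0.03, 0.22, 7.96]), array([-0.03, -0.4 ,  0.27]))
```

>>> apply_moves:
  deltas:
    - [-1,0,0.2,1,0,-0.2,0]
    - [-1,0,0.2,3,0,-0.4,0.2]
    - [-1,0,0.2,5,0,-0.4,0.2]
    - [-1,0,0.2,6.5,0,-0.4,0.2]
    - [-1,0,0.2,7.5,0,-0.4,0.2]
    - [-1,0,0.2,7.9,0,-0.4,0.2]
    - [-1,0,0.2,7.9,0,-0.4,0.2]
    - [1,0,0.2,7.9,0,-0.4,0.2]

```text
time: 16.3
position: [0.4408, -0.0086, 0.0513]
ee_rot: [-3.141, -0.001, -0.349]
wrist_force: [-0.6, -0.1, 0.2]
grip_width: 0.0887
```

>>> apply_moves:
  deltas:
    - [1,0,0,0,0,0,0]
    - [1,0,0,0,0,0,0]
    - [1,0,0,0,0,0,0]
    - [1,0,0,0,0,0,0]
    - [1,0,0,0,0,0,0]
    - [1,0,0,0,0,0,0]
    - [1,0,0,0,0,0,0]
    - [1,0,0,0,0,0,0]

```text
time: 17.1
position: [0.4408, -0.0086, 0.0513]
ee_rot: [-3.141, -0.001, -0.349]
wrist_force: [-0.0, -1.0, 0.6]
grip_width: 0.0399
```

>>> apply_moves:
  deltas:
    - [1,0,0,-1,0,0,0]
    - [1,0,0,-2.5,0,0,0]
    - [1,0,0,-4.5,0,0,0]
    - [1,0,0,-6.5,0,0,0]
    - [1,0,0,-8.5,0,0,0]
    - [1,0,0,-10,0,0,0]
    - [1,0,0,-10,0,0,0]
    - [1,0,0,-10,0,0,0]

```text
time: 17.9
position: [0.4406, -0.0086, 0.1513]
ee_rot: [-3.141, -0.001, -0.349]
wrist_force: [0.4, -0.0, -1.0]
grip_width: 0.04
```

Run:
```python
from h import *
o=robot.get_obs();print(o['time'],o['position'],o['ee_rot'],o['wrist_force'],o['grip_width'])
print(delta(.456,-.2438,.13,-1.2))
```

```text
17.9 [ 0.44064793 -0.00860517  0.1512537 ] [-3.14072211e+00 -1.15115346e-03 -3.48916507e-01] [ 0.39942238 -0.04776435 -1.02389667] 0.03999017937153409
(array([ 9.48, 21.58,  2.12]), array([-7.000e-02, -4.000e-02,  4.876e+01]))
```

>>> apply_moves:
  deltas:
    - [1,0.9,2,0,0,0,6]
    - [1,2.3,5.3,0,0,0,13]
    - [1,3.9,8.9,0,0,0,20]
    - [1,5.5,12.5,0,0,0,27]
    - [1,7.1,16.1,0,0,0,34]
    - [1,8.5,19.4,0.5,0,0,41]
    - [1,9.4,21.4,1.5,0,0,48.8]
    - [1,9.5,21.6,2,0,0,48.8]

```text
time: 18.7
position: [0.4553, -0.2459, 0.1289]
ee_rot: [3.141, 0.002, -1.207]
wrist_force: [-0.3, 1.5, -0.3]
grip_width: 0.0398
```

Run:
```python
from h import *
o=robot.get_obs();print(o['time'],o['position'],o['ee_rot'],o['wrist_force'],o['grip_width'])
print(delta(.456,-.2438,.0485,-1.2))
```

```text
18.7 [ 0.45525012 -0.24585639  0.12887415] [ 3.14095913e+00  1.87919965e-03 -1.20731256e+00] [-0.28564528  1.48021708 -0.32222618] 0.03977567228365959
(array([-0.15, -0.15,  8.04]), array([ 0.04,  0.11, -0.42]))
```

>>> apply_moves:
  deltas:
    - [1,-0.1,-0.1,1,0,0,0]
    - [1,-0.1,-0.1,3,0,0,0]
    - [1,-0.1,-0.1,4.8,0,0,0]
    - [1,-0.1,-0.1,6.3,0,0,0]
    - [1,-0.1,-0.1,7.3,0,0.1,0]
    - [1,-0.1,-0.1,7.8,0,0.1,0]
    - [1,-0.1,-0.1,8,0,0.1,0]
    - [1,-0.1,-0.1,8,0,0.1,0]

```text
time: 19.5
position: [0.4559, -0.2445, 0.0491]
ee_rot: [3.141, -0.0, -1.207]
wrist_force: [0.8, -0.5, -1.1]
grip_width: 0.04
```

>>> apply_moves:
  deltas:
    - [-0.2,0,0,0,0,0,0]
    - [-0.3,0,0,0,0,0,0]
    - [-0.6,0,0,0,0,0,0]
    - [-1,0,0,0,0,0,0]
    - [-1,0,0,0,0,0,0]
    - [-1,0,0,-1,0,0,0]
    - [-1,0,0,-4,0,0,0]
    - [-1,0,0,-8,0,0,0]

```text
time: 20.3
position: [0.4552, -0.244, 0.1293]
ee_rot: [3.14, 0.002, -1.207]
wrist_force: [0.7, -1.2, -0.1]
grip_width: 0.0927
```

Run:
```python
from h import *
o=robot.get_obs();print(o['time'],o['position'],o['ee_rot'],o['wrist_force'],o['grip_width'])
im=robot.get_image('wrist')[:,:,::-1].copy()
for X in ((.528,-.239,.068),(.6,-.2347,.068),(.456,-.2438,.068),(.4494,-.0803,.071)):
    p=proj('wrist',X,o); cv2.drawMarker(im,tuple(int(v) for v in p),(255,0,255),0,12)
cv2.imwrite('pics/w5.png',im)
print(delta(.4494,-.0803,.13,-.35))
```

```text
20.3 [ 0.45521078 -0.24397571  0.12932349] [ 3.13953514e+00  2.08292165e-03 -1.20702797e+00] [ 0.69194966 -1.18625349 -0.13820806] 0.09267103503131019
(array([-15.71,  -5.12,   0.69]), array([ -0.07,  -0.37, -49.1 ]))
```

View pics/w5.png

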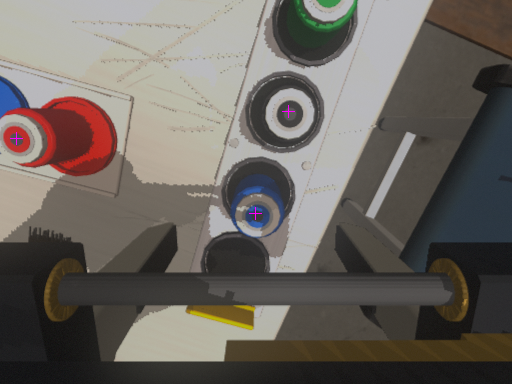

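Blue (256,214), black (288,112) and green are all standing in their cups, and red's hub sits on its mark (16,140). Picking red.

>>> apply_moves:
  deltas:
    - [-1,-0.5,-0.1,-1.5,0,0,-4]
    - [-1,-2.5,-0.8,-2,0,0,-11]
    - [-1,-5.5,-1.8,-2,0,0,-18]
    - [-1,-8.5,-2.8,-2,0,0,-25]
    - [-1,-11.5,-3.8,-1.5,0,0,-32]
    - [-1,-14,-4.6,-0.5,0,-0.2,-39]
    - [-1,-15.5,-5.1,0.5,0,-0.3,-45]
    - [-1,-15.7,-5.1,0.6,0,-0.3,-49]

```text
time: 21.15
position: [0.4489, -0.0788, 0.1304]
ee_rot: [-3.141, -0.001, -0.346]
wrist_force: [-0.7, -1.6, -0.3]
grip_width: 0.093
```

Run:
```python
from h import *
o=robot.get_obs();print(o['time'],o['position'],o['ee_rot'],o['wrist_force'],o['grip_width'])
print(delta(.4494,-.0803,.05,-.35))
```

```text
21.15 [ 0.44888262 -0.0787887   0.13043676] [-3.14078886e+00 -8.30188247e-04 -3.45696199e-01] [-0.66972897 -1.56707976 -0.29452755] 0.09295526240357582
(array([0.09, 0.13, 8.04]), array([-0.05, -0.05,  0.25]))
```

>>> apply_moves:
  deltas:
    - [-1,0.1,0.1,1,0,0,0]
    - [-1,0.1,0.1,3,0,0,0]
    - [-1,0.1,0.1,5,0,0,0]
    - [-1,0.1,0.1,6.5,0,0,0]
    - [-1,0.1,0.1,7.5,0,0,0]
    - [-1,0.1,0.1,8,0,0,0]
    - [-1,0.1,0.1,8,0,0,0]
    - [1,0.1,0.1,8,0,0,0]

```text
time: 21.95
position: [0.4499, -0.0802, 0.0511]
ee_rot: [-3.141, -0.002, -0.346]
wrist_force: [0.1, 0.1, 0.4]
grip_width: 0.0885
```

>>> apply_moves:
  deltas:
    - [1,0,0,0,0,0,0]
    - [1,0,0,0,0,0,0]
    - [1,0,0,0,0,0,0]
    - [1,0,0,0,0,0,0]
    - [1,0,0,0,0,0,0]
    - [1,0,0,0,0,0,0]
    - [1,0,0,0,0,0,0]
    - [1,0,0,0,0,0,0]

```text
time: 22.75
position: [0.4499, -0.0802, 0.0511]
ee_rot: [-3.141, -0.002, -0.346]
wrist_force: [0.4, 0.2, 0.6]
grip_width: 0.0396
```

>>> apply_moves:
  deltas:
    - [1,0,0,-1,0,0,0]
    - [1,0,0,-2.5,0,0,0]
    - [1,0,0,-4.5,0,0,0]
    - [1,0,0,-6.5,0,0,0]
    - [1,0,0,-8.5,0,0,0]
    - [1,0,0,-10,0,0,0]
    - [1,0,0,-10,0,0,0]
    - [1,0,0,-10,0,0,0]

```text
time: 23.55
position: [0.4497, -0.0802, 0.151]
ee_rot: [-3.141, -0.002, -0.346]
wrist_force: [-0.3, -0.1, -1.3]
grip_width: 0.0395
```

Run:
```python
from h import *
o=robot.get_obs();print(o['time'],o['position'],o['ee_rot'],o['wrist_force'],o['grip_width'])
print(delta(.3844,-.2481,.13,-1.3))
```

```text
23.55 [ 0.44969062 -0.08018875  0.15101661] [-3.14064097e+00 -1.88190912e-03 -3.46049437e-01] [-0.33642195 -0.05790893 -1.31000851] 0.03947147778510463
(array([-0.45, 18.01,  2.08]), array([-0.1 , -0.07, 54.66]))
```

>>> apply_moves:
  deltas:
    - [1,0,1,0,0,0,7]
    - [1,-0.2,3.5,0,0,0,14]
    - [1,-0.3,6.5,0,0,0,21]
    - [1,-0.4,9.5,0,0,0,28]
    - [1,-0.4,12.5,0,0,0,35]
    - [1,-0.4,15.5,0.5,0,0,42]
    - [1,-0.4,17.5,1.5,0,0,49]
    - [1,-0.4,18,2,0,0,54.6]

```text
time: 24.35
position: [0.3836, -0.2494, 0.1288]
ee_rot: [-3.141, 0.001, -1.306]
wrist_force: [-0.2, 1.0, -1.7]
grip_width: 0.0393
```

Run:
```python
from h import *
o=robot.get_obs();print(o['time'],o['position'],o['ee_rot'],o['wrist_force'],o['grip_width'])
print(delta(.3844,-.2481,.0485,-1.3))
```

```text
24.35 [ 0.38360523 -0.24938828  0.12884365] [-3.14126279e+00  1.40038526e-03 -1.30591862e+00] [-0.21697653  0.99884111 -1.69543526] 0.039314441919386774
(array([-0.09, -0.11,  8.03]), array([-0.02,  0.08, -0.34]))
```

>>> apply_moves:
  deltas:
    - [1,-0.1,-0.1,1,0,0,0]
    - [1,-0.1,-0.1,3,0,0,0]
    - [1,-0.1,-0.1,4.8,0,0,0]
    - [1,-0.1,-0.1,6.3,0,0,0]
    - [1,-0.1,-0.1,7.3,0,0.1,0]
    - [1,-0.1,-0.1,7.8,0,0.1,0]
    - [1,-0.1,-0.1,8,0,0.1,0]
    - [1,-0.1,-0.1,8,0,0.1,0]

```text
time: 25.15
position: [0.3845, -0.2481, 0.0491]
ee_rot: [-3.141, -0.001, -1.305]
wrist_force: [-0.4, -0.3, -0.4]
grip_width: 0.0396
```

>>> apply_moves:
  deltas:
    - [-0.2,0,0,0,0,0,0]
    - [-0.3,0,0,0,0,0,0]
    - [-0.6,0,0,0,0,0,0]
    - [-1,0,0,0,0,0,0]
    - [-1,0,0,0,0,0,0]
    - [-1,0,0,-1,0,0,0]
    - [-1,0,0,-4,0,0,0]
    - [-1,0,0,-8,0,0,0]

```text
time: 25.95
position: [0.3837, -0.2476, 0.1294]
ee_rot: [3.14, 0.001, -1.306]
wrist_force: [1.1, -1.0, -0.1]
grip_width: 0.0923
```

Run:
```python
from h import *
print(delta(.36,-.05,.22,-1.0))
```

```text
(array([-19.7 ,  -2.88,  -9.04]), array([  0.05,   0.09, -17.51]))
```

Moving clear so the top camera can see the rack.

>>> apply_moves:
  deltas:
    - [-1,0,0,-2,0,0,0]
    - [-1,-1.5,-0.2,-5,0,0,0]
    - [-1,-4.5,-0.6,-8,0,0,0]
    - [-1,-8,-1.1,-9,0,0,-4]
    - [-1,-12,-1.7,-9,0,0,-8]
    - [-1,-16,-2.3,-9,0,0,-12]
    - [-1,-19,-2.8,-9,0,0,-16]
    - [-1,-19.7,-2.9,-9,0,0,-17]

```text
time: 26.75
position: [0.3597, -0.0478, 0.2207]
ee_rot: [-3.141, 0.001, -1.004]
wrist_force: [0.7, -0.7, -0.3]
grip_width: 0.0928
```

Run:
```python
from h import *
a=robot.get_image('top')[:,:,::-1].copy(); b=robot.get_image('side')[:,:,::-1].copy()
for X in ((.3844,-.2481,.068),(.456,-.2438,.068),(.528,-.239,.068),(.6,-.2347,.068)): print(proj('top',X).round(1))
z=lambda i:cv2.resize(i,(400,450),interpolation=cv2.INTER_CUBIC)
cv2.imwrite('pics/f.png',np.hstack([z(a[135:270,270:390]),z(b[165:300,270:390])]))
o=robot.get_obs();print(o['time'],o['position'],o['wrist_force'])
```

```text
[332.1 241.1]
[329.2 211.9]
[326.2 183. ]
[323.5 154.6]
26.85 [ 0.36012607 -0.04928728  0.22032155] [ 0.18223998 -0.01100843  0.11829068]
```

View pics/f.png

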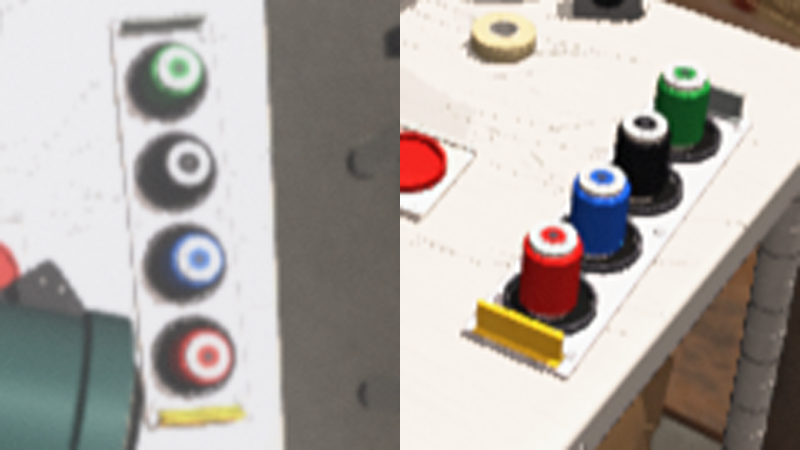

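All four stand upright and free in their cups. From the yellow plate outward they read red (208,356), blue (200,258), black (188,162), green (178,67). Handing in.

```bash
python3 -c "
from station import robot
print(robot.finish_job())"
```

```text
the job is handed in; nothing more can be done
None
```

All four rollers are in the rack in reverse order: counted from the yellow plate (near end) they read red, blue, black, green. The wash row was green, black, blue, red from left to right. I handed the job in at about 27 s of the 115 s limit.

- **Last pictures:** the top and side views both show every roller upright and standing free in its own cup. The hub positions match the predicted points to within about a pixel.
- **Force and clearance:** in the readings I took, wrist forces stayed around 2 N or less. The gripper was open and clear of everything at hand-in.
- **Checks:** none failed or disagreed.

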